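# Kit the sample tray for the next lab group

### The arm

A 6-joint arm with a two-finger parallel gripper is mounted at the origin on the work surface. World frame = base frame: x ahead of the robot, y to its left, z up, the work surface at z = 0. Lengths are in m, angles in degrees, forces in N, time in s.
With the tool pointing down it reaches from about 0.4 to 0.825 m from the base axis. Payload 7 kg.
Tool frame: the origin (TCP) lies midway between the tips of the shut fingers; the grasp point (between the pads) lies 19 mm behind it; z points along the fingers, y is the line along which they close (so a half turn about z gives the same grasp; the last joint's range is limited). The gripper opens to 88 mm and grips with 3 to 60 N. Pads are 19 mm wide; open, the fingers measure 130 mm over their backs; the gripper's body (78 mm by 193 mm) begins 47 mm behind the grasp point.
Start: joints at [16.507, 20.546, 0.682, 0, -70.136, -16.507], TCP at [0.675, -0, 0.227] pointing down, gripper open.
Joint ranges: [-176.03, 176.03], [-82.01, 121.73], [-58.28, 71.71], [-173.87, 95.51], [-174.79, -0.11], [-173.66, 173.66]. Speed limits (degrees/s): [136.94, 136.94, 172.46, 180, 180, 180].

### API

Orientations are given as [roll, pitch, yaw] about the fixed x, y, z axes, in that order (R = Rz(yaw) Ry(pitch) Rx(roll)).
In Python, from plant import ctrl, viewer, close_job gives the robot as it stands. The module is installed in compiled form; this text tells all that it offers.
- The arm moves only by the tool step_arm, never from a script. Its argument "moves" is a list that holds one entry, the list of rows, each a list of 5 numbers: the shift along the world's x, y, z in cm, then the turn about the world's z in rad, then the finger opening in cm, from 0 to 8.76. In form: [[[tx, ty, tz, twist, grip], ...]]. A call has 1 to 10 rows; each row shifts and turns the commanded pose from where the row before left it; what a row does not reach is not made up. A row lasts 1/10 s, in which the tool goes at most 50 mm and 8.59 degrees, less where a joint would pass 70% of its speed; a pose out of reach is approached as far as the arm can. A call with a gripper value outside its range is refused whole. The fingers move at their own pace and stop on an object; the grip force is fixed at half the most. Time passes only in rows, so rows that do not move let the fingers close. It gives the time, the measured TCP pose, the force, the opening and the grip force at its end, in the units of the state.
- ctrl.get_obs(): the state, without advancing time (a new reading comes with each control period).
- viewer.snapshot(name): name is "scene" or "side" or "wrist"; returns (picture, depth): 400x640x3 uint8, blue, green, red; 400x640 float32, m along the optical axis (not along the pixel's ray), 0 where there is no reading.
- viewer.camera_info(name): a dict with "camera_matrix" (3x3 intrinsics, pixels), "eye" and "orientation" of the camera in the world. Camera axes: x right, y down, z forward; pixel columns grow to the right and rows downward; lengths in m; the calibration is good to about 2 mm. A picture is of the moment at which its call begins: read the wrist's pose just before it. camera_info takes no time and is no camera call; for the wrist camera it gives the pose at the moment of the call.
- close_job(): hands the job in; it is judged then, once.
The state is a dict: "clock": time; "joint_pos": joint angles; "qvel": joint speeds; "tau": joint torques, N m; "tool_pos": TCP position; "orientation": TCP orientation; "force": force on the tool from outside, world axes, zero at the start; "moment": the same for the moment, N m; "opening": finger opening in m; "gripper_force": force on a finger pad.
Only numpy, scipy, OpenCV 4.12 (cv2) and the standard library are available. Lean on these libraries where they do the work, as an engineer would, in place of code of your own. Each camera call takes 0.05 s, during which the arm holds its last target. There are 200 camera calls.

### The job

Kit the blue tray for the next lab group: put the amber jar with the white lid, the white jar with the blue lid, the grey stopper and the yellow case each upright on the tray spot that shows its picture, wholly inside the black outline, the case lying along its rectangle. Set things down rather than dropping them, and leave the look-alikes (the black-lidded amber jar and the red-lidded white jar) standing where they are.

Things in the scene. Friction and masses are not known exactly. Their poses are not given: they have to be found in the camera images.
- jar_amber: Screw-lidded jar, amber-brown body with a WHITE lid: body 40 mm diameter and 40 mm high, lid 31 mm diameter above it, 55 mm high in all, about 90 g, standing upright. Origin: centre of the underside, z up along its axis. Belongs in the kit. Loose; starts on the table beside the tray.
- jar_blue: Screw-lidded jar, white body with a BLUE lid: body 40 mm diameter and 40 mm high, lid 31 mm diameter above it, 55 mm high in all, about 90 g, standing upright. Origin: centre of the underside, z up along its axis. Belongs in the kit. Loose; starts on the table beside the tray.
- stopper: Dark grey rubber stopper for a flask, belongs in the kit. Standing on its narrow end: 34 mm diameter at the foot widening to 42 mm at 18 mm height, then a straight 42 mm cylinder up to the flat top at 36 mm; about 50 g. Origin: centre of the underside, z up. Loose; starts on the table beside the tray.
- case: Yellow closed case with a white label on top, belongs in the kit: 34 mm along its x, 60 mm along its y, 30 mm high, about 60 g. Origin: centre of the underside, z up. Starts turned any way. Loose; starts on the table beside the tray.
- jar_amber_black: Screw-lidded jar, amber-brown body with a BLACK lid: body 40 mm diameter and 40 mm high, lid 31 mm diameter above it, 55 mm high in all, about 90 g, standing upright. Origin: centre of the underside, z up along its axis. A look-alike that does not belong: stays where it is on the table.
- jar_red: Screw-lidded jar, white body with a RED lid: body 40 mm diameter and 40 mm high, lid 31 mm diameter above it, 55 mm high in all, about 90 g, standing upright. Origin: centre of the underside, z up along its axis. A look-alike that does not belong: stays where it is on the table.
- spot_amber: Marked spot for the white-lidded amber jar, printed flat (look only) in the shallow blue tray (fixed, 228 x 258 mm outside; floor 4 mm and rim 12 mm above the table). Origin: outline centre, on the tray floor, z up. Cards (80 x 96 mm, white) lie two by two, 104 mm apart along x, 124 mm along y. Drawing: black circle of 60 mm inside diameter round an amber disc with a white disc in it.
- spot_blue: Marked spot for the blue-lidded white jar, printed flat (look only) in the shallow blue tray (fixed, 228 x 258 mm outside; floor 4 mm and rim 12 mm above the table). Origin: outline centre, on the tray floor, z up. Cards (80 x 96 mm, white) lie two by two, 104 mm apart along x, 124 mm along y. Drawing: black circle of 60 mm inside diameter round a white disc with a blue disc in it.
- spot_stopper: Marked spot for the stopper, printed flat (look only) in the shallow blue tray (fixed, 228 x 258 mm outside; floor 4 mm and rim 12 mm above the table). Origin: outline centre, on the tray floor, z up. Cards (80 x 96 mm, white) lie two by two, 104 mm apart along x, 124 mm along y. Drawing: black circle of 60 mm inside diameter round a plain dark grey disc.
- spot_case: Marked spot for the case, printed flat (look only) in the shallow blue tray (fixed, 228 x 258 mm outside; floor 4 mm and rim 12 mm above the table). Origin: outline centre, on the tray floor, z up. Cards (80 x 96 mm, white) lie two by two, 104 mm apart along x, 124 mm along y. Drawing: black rectangle, inside 54 mm along x and 80 mm along y, round a yellow rectangle with a white label; the case lies with its long side (y) along the rectangle's long side (y), either way round.
Mind the look-alikes: they are no part of the job. Leave any green or purple look-alike of the jar_amber alone.

How it is judged (in metres and radians):
At the end, for the whole second after the job is handed in: Each kit thing upright (0.15 rad) and at rest on the tray floor (6 mm): jars and stopper within 12 mm of the centres of their own spots, the case within 15 mm and 0.4 rad of its own; both look-alikes upright within 30 mm of where they began (horizontal distance between jar_amber and spot_amber below 0.012 m and z of jar_amber in the frame of spot_amber below 0.006 m and angle between each of jar_amber, jar_blue, stopper, case, jar_amber_black, jar_red's own z axis and vertical below 0.15 rad and linear speed of each of jar_amber, jar_blue, stopper, case below 0.02 m/s and horizontal distance between jar_blue and spot_blue below 0.012 m and z of jar_blue in the frame of spot_blue below 0.006 m and horizontal distance between stopper and spot_stopper below 0.012 m and z of stopper in the frame of spot_stopper below 0.006 m and horizontal distance between case and spot_case below 0.015 m and z of case in the frame of spot_case below 0.006 m and angle between the y axis of case and the y axis of spot_case, either way round below 0.4 rad and distance of each of jar_amber_black, jar_red from where it was at the start of the episode below 0.03 m); the robot touches nothing.
It fails at once if the black-lidded amber jar is disturbed (moved more than 30 mm or knocked over) (distance of jar_amber_black from where it was at the start of the episode above 0.03 m or angle between jar_amber_black's own z axis and vertical above 0.5 rad).
It fails at once if the red-lidded white jar is disturbed (moved more than 30 mm or knocked over) (distance of jar_red from where it was at the start of the episode above 0.03 m or angle between jar_red's own z axis and vertical above 0.5 rad).
It fails at once if a kit thing is dropped: let go with its underside more than 45 mm above the table ((height (world z) of jar_amber above 0.045 m and contact force between the fingers and jar_amber below 0.01 N) or (height (world z) of jar_blue above 0.045 m and contact force between the fingers and jar_blue below 0.01 N) or (height (world z) of stopper above 0.045 m and contact force between the fingers and stopper below 0.01 N) or (height (world z) of case above 0.045 m and contact force between the fingers and case below 0.01 N)).
It also fails if it takes over 106 s, if anything falls off the work surface, if the arm or the gripper's body presses on something with over 40 N, if the wrist force passes 120 N, or if a joint passes its speed limit or range.

## Working session

There is one attempt and no reset: what is moved stays moved. The work goes in short steps, Python scripts to look and compute and a tool call to move; the robot and the scene stay as the last step left them, time stands still between calls to the robot, and variables do not carry over. Pictures are saved under pics/ and viewed, at most 14 in all, crops included, and the job is handed in when it is done.

Besides the shell and the picture viewer there is one more tool, called after "Request:" as name(argument=value, ...) on one line, values as JSON. step_arm: Moves the arm, as the interface text tells. Its arguments: {"type":"object","properties":{"moves":{"type":"array","items":{"type":"array","items":{"type":"array","items":{"type":"number"}}}}},"required":["moves"]}

```bash
mkdir -p pics; ls
python3 - <<'E'
from plant import ctrl, viewer
import cv2,numpy as np
print(ctrl.get_obs())
for n in ("scene","side","wrist"):
    i=viewer.camera_info(n); print(n,i)
    p,d=viewer.snapshot(n); cv2.imwrite(f"pics/{n}0.png",p); np.save(f"pics/{n}0.npy",d)
E
```

```text
pics
{'clock': 0.0, 'joint_pos': array([ 1.65080158e+01,  2.05899057e+01,  6.33043724e-01, -2.05285352e-02,
       -7.01362407e+01, -1.65068783e+01]), 'qvel': array([ 0.10956488,  0.07081672,  0.04419092,  0.04912623,  0.061137  ,
       -0.03295403]), 'tau': array([-8.00930356e-04, -5.82726967e+01,  2.93058443e+01,  6.99745238e+00,
        6.93249181e-03, -2.06530804e-04]), 'tool_pos': array([ 6.74498763e-01, -1.47305590e-05,  2.25633128e-01]), 'orientation': array([ 1.79905251e+02, -7.95308453e-03, -9.00058469e+01]), 'force': array([-0.19616037, -0.24059212, -0.51989177]), 'moment': array([-0.03234438,  0.04497624,  0.0473075 ]), 'gripper_force': 0.0, 'opening': 0.08749091472102512}
scene {'camera_matrix': array([[392.09516616,   0.        , 320.95743649],
       [  0.        , 392.09516616, 192.58582483],
       [  0.        ,   0.        ,   1.        ]]), 'eye': array([ 1.33909788, -0.44603935,  0.60685387]), 'orientation': array([-122.67316379,   -0.63396896,   61.57911577])}
side {'camera_matrix': array([[363.95999193,   0.        , 312.61652284],
       [  0.        , 363.95999193, 200.83301905],
       [  0.        ,   0.        ,   1.        ]]), 'eye': array([0.23529011, 0.74323829, 0.49092984]), 'orientation': array([-118.55048378,   -0.89149689, -157.60101786])}
wrist {'camera_matrix': array([[278.08736215,   0.        , 319.02121022],
       [  0.        , 278.08736215, 201.33828695],
       [  0.        ,   0.        ,   1.        ]]), 'eye': array([ 0.67452217, -0.07693046,  0.38442645]), 'orientation': array([ 1.63354968e+02, -8.74168715e-02, -1.79973266e+02])}
```

View pics/scene0.png

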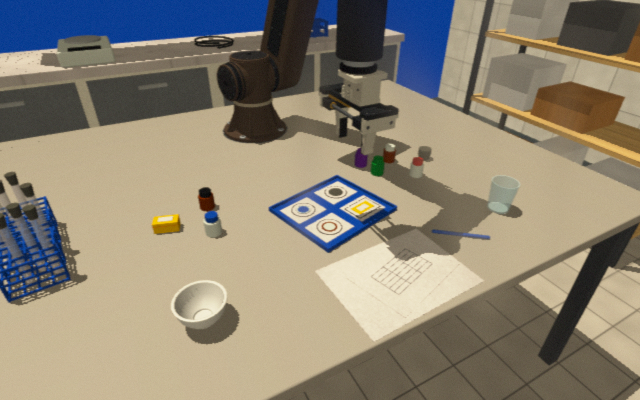

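View pics/side0.png

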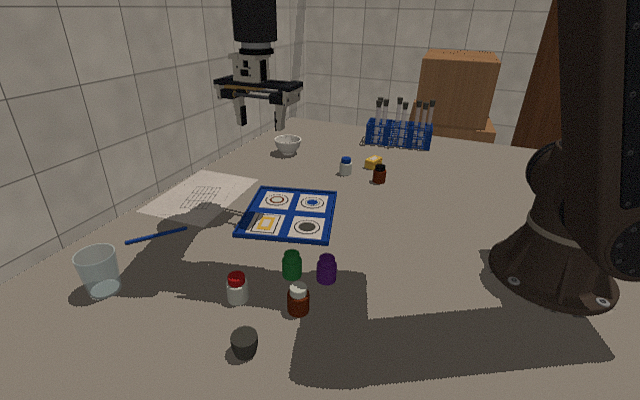

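View pics/wrist0.png

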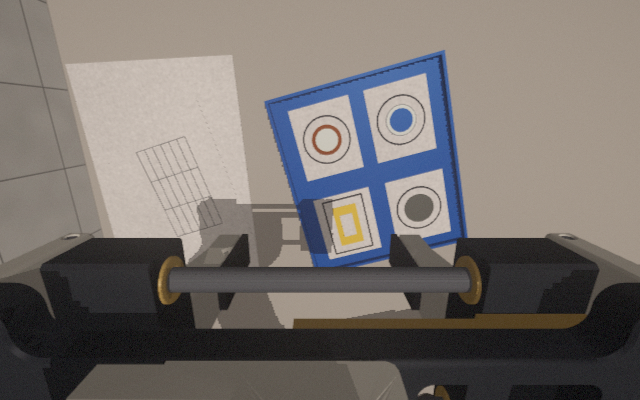

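The scene view shows amber/white at (389,153), stopper (425,153), red (417,167), green (378,166), purple (361,158), blue jar (212,225), black-lid (206,199) and case (166,223). In the wrist view the spots are amber (326,139), blue (401,119), stopper (419,207) and case (347,223).

```bash
cat > h.py <<'E'
import numpy as np,cv2
from scipy.spatial.transform import Rotation as Ro
def cast(info,px,z):
    """pixels Nx2 -> world points on plane z"""
    px=np.asarray(px,float).reshape(-1,2)
    d=np.c_[px,np.ones(len(px))]@np.linalg.inv(info["camera_matrix"]).T
    d=d@Ro.from_euler("xyz",info["orientation"],degrees=True).as_matrix().T
    e=np.asarray(info["eye"]); return e+d*((z-e[2])/d[:,2])[:,None]
def depthpt(info,depth,px):
    out=[]
    for u,v in np.asarray(px,int):
        d=depth[v,u]; r=np.linalg.inv(info["camera_matrix"])@[u,v,1]*d
        out.append(info["eye"]+Ro.from_euler("xyz",info["orientation"],degrees=True).as_matrix()@r)
    return np.array(out)
def blobs(mask,amin=30):
    c,_=cv2.findContours(mask.astype(np.uint8),cv2.RETR_EXTERNAL,cv2.CHAIN_APPROX_NONE)
    return sorted([k for k in c if cv2.contourArea(k)>amin],key=cv2.contourArea,reverse=True)
E
python3 - <<'E'
from h import *; from plant import viewer
np.set_printoptions(precision=4,suppress=True)
w=viewer.camera_info("wrist"); p=cv2.imread("pics/wrist0.png"); h=cv2.cvtColor(p,cv2.COLOR_BGR2HSV)
H,S,V=cv2.split(h)
tray=(H>100)&(H<125)&(S>130); tray[232:]=0
roi=np.zeros(tray.shape,np.uint8); hull=cv2.convexHull(np.vstack(blobs(tray,200))); cv2.fillPoly(roi,[hull],1)
roi=cv2.erode(roi,np.ones((5,5)))
for c in blobs((roi>0)&~tray,800):
    q=cast(w,c,.004)[:,:2].astype(np.float32); print("card",cv2.minAreaRect(q*1000), cv2.boundingRect(c))
names=["amber","blue","stopper","case"]
print(cast(w,[(326,139),(401,119),(419,207),(347,223)],.004))
P={"scene":dict(amber=(390,147),stopper=(425,150),red=(417,161),green=(378,159),purple=(361,151),blue=(211,216),black=(205,191),case=(166,218)),
"side":dict(amber=(298,289),stopper=(244,336),red=(236,277),green=(291,254),purple=(327,258),blue=(346,158),black=(379,167),case=(374,159))}
for n in P:
    i=viewer.camera_info(n)
    for k,v in P[n].items():
        print(n,k,cast(i,v,{"stopper":.036,"case":.03}.get(k,.055))[0,:2])
E
```

```text
card ((567.4263305664062, -75.32778930664062), (82.392578125, 98.51244354248047), 14.899736404418945) (362, 72, 75, 92)
card ((664.3765258789062, -49.85302734375), (82.49571990966797, 98.54833984375), 14.87769889831543) (287, 94, 77, 88)
card ((531.8507690429688, 43.65077209472656), (82.55083465576172, 95.1929702758789), 14.945655822753906) (384, 168, 67, 62)
card ((638.0162353515625, 33.6400146484375), (56.21437454223633, 120.20896911621094), 72.89921569824219) (299, 186, 79, 43)
[[ 0.6647 -0.0503  0.004 ]
 [ 0.5665 -0.076   0.004 ]
 [ 0.5303  0.0453  0.004 ]
 [ 0.6331  0.0699  0.004 ]]
scene amber [0.4494 0.2935]
scene stopper [0.4892 0.4078]
scene red [0.5636 0.3081]
scene green [0.4993 0.2112]
scene purple [0.4308 0.195 ]
scene blue [ 0.5555 -0.3117]
scene black [ 0.4391 -0.2959]
scene case [ 0.4773 -0.4054]
side amber [0.4357 0.3057]
side stopper [0.4776 0.4157]
side red [0.5511 0.3215]
side green [0.4897 0.2201]
side purple [0.42   0.2037]
side blue [ 0.5461 -0.3099]
side black [ 0.4318 -0.2818]
side case [ 0.4746 -0.4013]
```

Request:
step_arm(moves=[[[-2.6,3.3,0,0,8.7],[-2.6,3.3,0,0,8.7],[-2.6,3.3,0,0,8.7],[-2.6,3.3,0,0,8.7],[-2.6,3.3,0,0,8.7],[-2.6,3.3,0,0,8.7],[-2.6,3.3,0,0,8.7],[-2.6,3.3,0,0,8.7],[-2.6,3.3,0,0,8.7],[0,0,0,0,8.7]]])

```text
clock: 1.15
tool_pos: [0.4386, 0.3, 0.2267]
orientation: [180.0, 0.1, -89.8]
force: [0.8, 1.1, -0.3]
opening: 0.0869
gripper_force: 0.0
```

Run:
```python
from h import *; from plant import viewer,ctrl
o=ctrl.get_obs(); print(o["tool_pos"],o["orientation"],np.abs(o["qvel"]).max()); 
print(viewer.camera_info("wrist")["eye"]);p,d=viewer.snapshot("wrist"); cv2.imwrite("pics/w1.png",p); print(viewer.camera_info("wrist")["eye"])
```

```text
[0.43860953 0.3000124  0.22665091] [ 1.79996976e+02  5.22645520e-02 -8.97655721e+01] 4.514747700116395
[0.43866577 0.2229331  0.38527815]
[0.43961339 0.22169645 0.38527207]
```

View pics/w1.png

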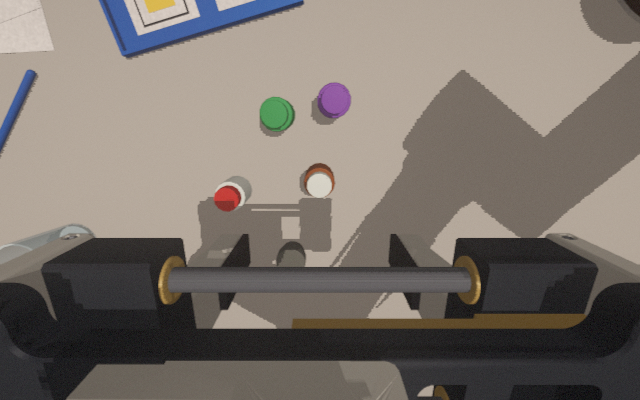

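Amber's white lid is at (320,186), between the fingers; the stopper is at about (291,253) behind the bar, red at (228,199).

```bash
cat > m.py <<'E'
# measure blobs: python3 m.py png name z -> circle centre by colour
from h import *; from plant import viewer,ctrl
import sys
C=dict(white=lambda H,S,V:(S<60)&(V>150),blue=lambda H,S,V:(H>100)&(H<125)&(S>130),
 yellow=lambda H,S,V:(H>18)&(H<35)&(S>130),grey=lambda H,S,V:(V<85)&(S<70))
def look(tag,col,z,near,win=40,snap=True):
    o=ctrl.get_obs(); i=viewer.camera_info("wrist"); p,_=viewer.snapshot("wrist"); cv2.imwrite(f"pics/{tag}.png",p)
    m=C[col](*cv2.split(cv2.cvtColor(p,cv2.COLOR_BGR2HSV))); k=np.zeros_like(m); u,v=near; k[v-win:v+win,u-win:u+win]=1
    bl=blobs(m&k,30)
    print("tcp",o["tool_pos"].round(4),o["orientation"].round(2),"qv",np.abs(o["qvel"]).max().round(2))
    for c in bl[:3]:
        q=cast(i,c,z)[:,:2].astype(np.float32)*1000
        (cx,cy),sz,a=cv2.minAreaRect(q); cc,r=cv2.minEnclosingCircle(q)
        print("px",cv2.minEnclosingCircle(c)[0],"rect",(round(cx,1),round(cy,1)),np.round(sz,1),round(a,1),"circ",np.round(cc,1),round(r,1),"go cm",np.round((np.array([cx,cy])/10-o["tool_pos"][:2]*100),2))
if __name__=="__main__":
    a=sys.argv; look(a[1],a[2],float(a[3]),(int(a[4]),int(a[5])))
E
python3 m.py w2 white .055 319 186; python3 m.py w3 grey .036 291 255
```

```text
tcp [0.4396 0.2987 0.2266] [ 1.800e+02  1.000e-02 -8.978e+01] qv 3.01
px (318.5, 185.5) rect (439.3, 302.5) [99.3 99. ] 0.3 circ [437.8 302.5] 69.1 go cm [-0.03  0.38]
px (289.5, 221.0) rect (476.3, 346.7) [24.1 10.8] 0.2 circ [476.3 346.5] 13.0 go cm [3.67 4.81]
px (288.5, 210.0) rect (477.3, 332.0) [23.9  2.6] 0.2 circ [477.3 332. ] 12.0 go cm [3.77 3.34]
tcp [0.4403 0.2977 0.2265] [ 1.7999e+02 -1.0000e-02 -8.9860e+01] qv 2.16
px (290.5, 269.5) rect (480.0, 425.9) [112.   8.] 0.2 circ [480.1 425.9] 56.1 go cm [ 3.97 12.83]
px (291.352783203125, 256.8756408691406) rect (480.0, 398.9) [40.5 26.5] 11.8 circ [478.9 404.8] 21.3 go cm [ 3.97 10.12]
```

```bash
sed -i 's/(S<60)&(V>150)/(S<40)\&(V>185)/' m.py
python3 - <<'E'
from h import *; from plant import viewer
p=cv2.imread("pics/w2.png");h=cv2.cvtColor(p,cv2.COLOR_BGR2HSV); print(h[184,310:330].tolist(),h[150,320]); print(h[172:203,319].tolist()); 
print(cast(viewer.camera_info("wrist"),[(319.5,185.5),(228,199)],.055))
E
python3 m.py w4 white .055 319 186
```

```text
[[23, 19, 212], [23, 19, 212], [23, 19, 213], [22, 18, 212], [21, 19, 212], [22, 22, 213], [23, 19, 213], [21, 20, 212], [24, 18, 212], [23, 20, 213], [21, 20, 214], [23, 19, 212], [21, 20, 213], [21, 20, 213], [23, 19, 213], [23, 19, 213], [22, 22, 213], [23, 19, 213], [24, 19, 213], [23, 19, 213]] [ 16  35 181]
[[10, 124, 150], [26, 26, 138], [21, 23, 158], [21, 19, 212], [21, 19, 215], [23, 19, 214], [21, 19, 215], [23, 19, 213], [21, 19, 214], [23, 22, 213], [19, 20, 215], [21, 20, 214], [23, 20, 213], [21, 20, 213], [19, 20, 212], [21, 19, 212], [21, 19, 213], [21, 19, 213], [24, 18, 212], [23, 20, 212], [21, 17, 211], [21, 21, 211], [22, 18, 211], [23, 19, 211], [21, 19, 212], [23, 21, 211], [21, 18, 204], [14, 36, 135], [15, 38, 121], [14, 40, 122], [13, 39, 124]]
[[0.43987237 0.29862381 0.055     ]
 [0.55293298 0.31592037 0.055     ]]
tcp [0.4408 0.297  0.2265] [ 1.7999e+02 -2.0000e-02 -8.9940e+01] qv 1.64
px (320.9023742675781, 187.84320068359375) rect (438.0, 301.9) [29.4 27.7] 0.1 circ [438.2 301.9] 15.0 go cm [-0.28  0.49]
```

Request:
step_arm(moves=[[[-0.3,0.5,-4,0,8.7],[0,0,-4,0,8.7],[0,0,-4,0,8.7],[0,0,-4,0,8.7],[0,0,-3,0,8.7],[0,0,-2.2,0,8.7],[0,0,0,0,8.7],[0,0,0,0,3.0],[0,0,0,0,3.0],[0,0,0,0,3.0]]])

```text
clock: 2.35
tool_pos: [0.4388, 0.3026, 0.016]
orientation: [-179.9, 0.1, -90.0]
force: [0.7, -0.2, -0.7]
opening: 0.0685
gripper_force: 0.0
```

Request:
step_arm(moves=[[[0,0,0,0,3.0],[0,0,0,0,3.0],[0,0,0,0,3.0],[0,0,0,0,3.0]]])

```text
clock: 2.75
tool_pos: [0.438, 0.3021, 0.0148]
orientation: [-180.0, 0.0, -90.0]
force: [-0.7, -0.5, 2.4]
opening: 0.0394
gripper_force: 30.0
```

Request:
step_arm(moves=[[[0,0,4,0,3.0],[0,0,4,0,3.0],[0,0,4,0,3.0],[3.2,-3.3,1,0,3.0],[3.2,-3.3,1,0,3.0],[3.2,-3.3,1,0,3.0],[3.2,-3.3,0,0,3.0],[3.2,-3.3,0,0,3.0],[3.2,-3.3,0,0,3.0],[3.2,-3.3,0,0,3.0]]])

```text
clock: 3.75
tool_pos: [0.6629, 0.0695, 0.1643]
orientation: [180.0, -0.0, -90.0]
force: [1.3, 0.4, 0.8]
opening: 0.0393
gripper_force: 30.0
```

Request:
step_arm(moves=[[[0,-0.4,0,0,3.0],[0,0,0,0,3.0],[0,0,0,0,3.0],[0,0,0,0,3.0],[0,0,0,0,3.0],[0,0,0,0,3.0],[0,0,0,0,3.0],[0,0,0,0,3.0]]])

```text
clock: 4.55
tool_pos: [0.6619, 0.0673, 0.1647]
orientation: [-180.0, 0.0, -90.0]
force: [-0.3, 0.2, -0.3]
opening: 0.0394
gripper_force: 30.0
```

Run:
```python
from h import *; from plant import viewer,ctrl
o=ctrl.get_obs(); print(o["tool_pos"],o["gripper_force"],np.abs(o["qvel"]).max())
i=viewer.camera_info("wrist"); np.save("pics/i5.npy",i,allow_pickle=True)
p,d=viewer.snapshot("wrist"); cv2.imwrite("pics/w5.png",p)
```

```text
[0.66191494 0.06730092 0.16472968] 29.999848902225494 0.2852042303509943
```

View pics/w5.png

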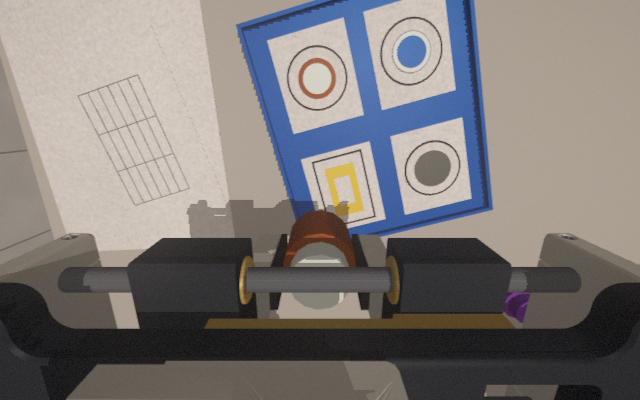

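The tray is in full view: amber spot (317,78), blue (411,51), stopper (432,167), case (344,188).

```bash
cat > tray.py <<'E'
from h import *
def fit(png,i,seeds):
    H,S,V=cv2.split(cv2.cvtColor(cv2.imread(png),cv2.COLOR_BGR2HSV))
    tray=(H>100)&(H<125)&(S>130)
    L=np.array([[52,-62],[-52,-62],[-52,62],[52,62]],float)  # amber,blue,stopper,case
    out=[]
    black=(V<90)
    for s in seeds:
        # outline: enclosing dark contour containing the seed
        c,_=cv2.findContours(black.astype(np.uint8),cv2.RETR_LIST,cv2.CHAIN_APPROX_NONE)
        c=[k for k in c if cv2.pointPolygonTest(k,s,False)>0 and 800<cv2.contourArea(k)<6000]
        if not c: out.append(cast(i,s,.004)[0,:2]*1000); print("seed used",s); continue
        k=max(c,key=cv2.contourArea); q=cast(i,k,.004)[:,:2].astype(np.float32)*1000
        r=cv2.minAreaRect(q); print(np.round(r[0],1),np.round(r[1],1),round(r[2],1)); out.append(r[0])
    P=np.array(out); A=L-L.mean(0); B=P-P.mean(0)
    a=np.arctan2((A[:,0]*B[:,1]-A[:,1]*B[:,0]).sum(),(A*B).sum())
    R=np.array([[np.cos(a),-np.sin(a)],[np.sin(a),np.cos(a)]]); F=L@R.T+P.mean(0)
    print("yaw",np.degrees(a)); print("fit",F.round(1).tolist()); print("res",(P-F).round(1).tolist())
if __name__=="__main__":
    i=np.load("pics/i5.npy",allow_pickle=True).item()
    fit("pics/w5.png",i,[(317,78),(411,51),(432,167),(344,188)])
E
python3 tray.py
```

```text
seed used (317, 78)
seed used (411, 51)
seed used (432, 167)
seed used (344, 188)
yaw 15.183119058473736
fit [[664.9, -49.4], [564.5, -76.6], [532.0, 43.1], [632.4, 70.3]]
res [[-1.0, -1.0], [2.3, 0.5], [-1.0, 1.3], [-0.3, -0.9]]
```

Request:
step_arm(moves=[[[0.1,-3.9,-3,0,3.0],[0.1,-3.9,-3,0,3.0],[0.1,-3.9,-3,0,3.0],[0,0,-2,0,3.0],[0,0,-1.5,0,3.0],[0,0,-1,0,3.0],[0,0,0,0,3.0],[0,0,-0.5,0,3.0],[0,0,-0.5,0,3.0],[0,0,0,0,3.0]]])

```text
clock: 5.6
tool_pos: [0.6649, -0.0495, 0.0195]
orientation: [-180.0, 0.0, -90.0]
force: [-0.3, -0.4, -0.4]
opening: 0.0395
gripper_force: 30.0
```

Request:
step_arm(moves=[[[0,0,0,0,3.0],[0,0,0,0,3.0]]])

```text
clock: 5.8
tool_pos: [0.6653, -0.0499, 0.02]
orientation: [-180.0, 0.0, -90.0]
force: [0.4, -0.7, -0.4]
opening: 0.0394
gripper_force: 30.0
```

Request:
step_arm(moves=[[[0,0,-0.1,0,3.0],[0,0,0,0,6.0],[0,0,0,0,6.0],[0,0,0,0,6.0],[0,0,3,0,6.0],[0,0,4,0,6.0],[0,0,4,0,6.0],[-1.9,-3.9,3,0,8.7],[-1.9,-3.9,3,0,8.7],[-1.9,-3.9,3,0,8.7]]])

```text
clock: 6.8
tool_pos: [0.6101, -0.1618, 0.2152]
orientation: [-180.0, 0.0, -89.9]
force: [1.1, -0.1, 0.4]
opening: 0.0785
gripper_force: 0.0
```

Request:
step_arm(moves=[[[-1.9,-4.7,0,0,8.7],[-1.9,-4.7,0,0,8.7],[-1.9,-4.7,0,0,8.7],[0,0,0,0,8.7],[0,0,0,0,8.7],[0,0,0,0,8.7],[0,0,0,0,8.7],[0,0,0,0,8.7]]])

```text
clock: 7.6
tool_pos: [0.5553, -0.299, 0.2139]
orientation: [180.0, 0.0, -89.9]
force: [-0.2, 0.2, -0.2]
opening: 0.087
gripper_force: 0.0
```

```bash
python3 m.py w6 blue .055 320 185
```

```text
tcp [ 0.5553 -0.299   0.2139] [180.    0.  -89.9] qv 0.11
px (325.0, 176.0) rect (548.0, -311.4) [27.9 28.3] 0.1 circ [ 548.  -311.3] 15.0 go cm [-0.73 -1.24]
```

View pics/w6.png

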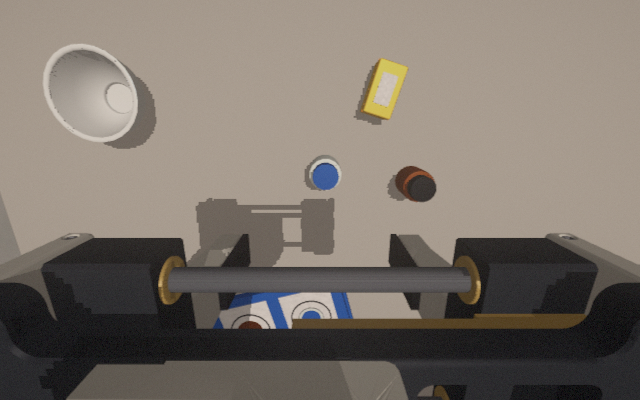

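Blue lid at (325,176), case at (384,88), black-lid jar at (417,185).

Run:
```python
from h import *; from plant import viewer
i=viewer.camera_info("wrist"); H,S,V=cv2.split(cv2.cvtColor(cv2.imread("pics/w6.png"),cv2.COLOR_BGR2HSV))
k=blobs((H>18)&(H<35)&(S>120))
for c in k: print(cv2.boundingRect(c),cv2.minAreaRect(cast(i,c,.03)[:,:2].astype(np.float32)*1000))
# white label on top
m=(S<40)&(V>185); m[:60]=0;m[120:]=0;m[:,:350]=0
for c in blobs(m): print(cv2.boundingRect(c),cv2.minAreaRect(cast(i,c,.03)[:,:2].astype(np.float32)*1000))
```

```text
(361, 58, 47, 61) ((481.4705505371094, -407.67071533203125), (60.72642517089844, 35.994510650634766), 73.18647003173828)
(158, 282, 24, 23) ((772.659912109375, -135.67901611328125), (30.723819732666016, 32.907291412353516), 46.11764907836914)
(473, 314, 28, 15) ((307.8800048828125, -89.6626968383789), (24.819915771484375, 36.91664505004883), 89.68708038330078)
(460, 279, 21, 25) ((333.2281494140625, -140.21044921875), (37.922428131103516, 24.41225242614746), 60.76559829711914)
(160, 266, 11, 16) ((770.0518188476562, -168.0214080810547), (26.200672149658203, 10.08574390411377), 65.5196304321289)
(555, 314, 28, 14) ((189.44952392578125, -95.14743041992188), (24.501205444335938, 37.66359329223633), 52.95197296142578)
(427, 319, 27, 10) ((375.08001708984375, -85.054931640625), (39.65018844604492, 16.010995864868164), 0.12164617329835892)
(531, 314, 21, 15) ((228.42752075195312, -89.73782348632812), (28.83073616027832, 24.754138946533203), 0.12185806035995483)
(374, 72, 23, 34) ((479.36358642578125, -408.04412841796875), (33.054378509521484, 16.382898330688477), 73.55638885498047)
```

Request:
step_arm(moves=[[[-0.7,-1.2,-4,0,8.7],[0,0,-4,0,8.7],[0,0,-4,0,8.7],[0,0,-4,0,8.7],[0,0,-2.9,0,8.7],[0,0,-1,0,8.7],[0,0,0,0,8.7],[0,0,0,0,3.0],[0,0,0,0,3.0],[0,0,0,0,3.0]]])

```text
clock: 8.65
tool_pos: [0.5488, -0.3122, 0.0166]
orientation: [-179.8, -0.0, -90.0]
force: [0.5, -0.2, -0.7]
opening: 0.069
gripper_force: 0.0
```

Request:
step_arm(moves=[[[0,0,0,0,3.0],[0,0,0,0,3.0],[0,0,0,0,3.0],[0,0,0,0,3.0]]])

```text
clock: 9.05
tool_pos: [0.5478, -0.312, 0.0151]
orientation: [-180.0, -0.0, -90.0]
force: [-0.1, 0.4, 1.9]
opening: 0.0397
gripper_force: 30.0
```

Request:
step_arm(moves=[[[0,0,4,0,3.0],[0,0,4,0,3.0],[0,0,4,0,3.0],[0.3,4,1,0,3.0],[0.3,4,0,0,3.0],[0.3,4,0,0,3.0],[0.3,4,0,0,3.0],[0.3,4,0,0,3.0],[0.2,3.5,0,0,3.0],[0,0,0,0,3.0]]])

```text
clock: 10.05
tool_pos: [0.565, -0.0736, 0.1449]
orientation: [-180.0, 0.0, -89.8]
force: [-0.3, -0.1, -0.6]
opening: 0.0394
gripper_force: 30.0
```

Request:
step_arm(moves=[[[0,0,-4,0,3.0],[0,0,-4,0,3.0],[0,0,-2,0,3.0],[0,0,-1,0,3.0],[0,0,-0.5,0,3.0],[0,0,-0.5,0,3.0],[0,0,-0.3,0,3.0],[0,0,-0.2,0,3.0],[0,0,0,0,3.0],[0,0,0,0,3.0]]])

```text
clock: 11.05
tool_pos: [0.565, -0.0769, 0.0204]
orientation: [-180.0, 0.0, -90.0]
force: [2.1, 0.4, -0.6]
opening: 0.0392
gripper_force: 30.0
```

Request:
step_arm(moves=[[[0,0,-0.1,0,3.0],[0,0,0,0,6.0],[0,0,0,0,6.0],[0,0,0,0,6.0],[0,0,3,0,6.0],[0,0,4,0,6.0],[0,0,4,0,6.0],[-1,-3.5,2,0,8.0],[-1,-4,0,0,8.7],[-1,-4,0,0,8.7]]])

```text
clock: 12.05
tool_pos: [0.5349, -0.1928, 0.1503]
orientation: [-179.8, -0.0, -89.9]
force: [1.1, -0.1, -1.9]
opening: 0.0787
gripper_force: 0.0
```

Request:
step_arm(moves=[[[-1,-4,0,-0.1,8.7],[-1,-4,0,-0.1,8.7],[-1,-4,0,-0.09,8.7],[-1,-4,0,0,8.7],[-1.5,-4,0,0,8.7],[0,-1.5,0,0,8.7],[0,0,0,0,8.7],[0,0,0,0,8.7],[0,0,0,0,8.7],[0,0,0,0,8.7]]])

```text
clock: 13.05
tool_pos: [0.4803, -0.4059, 0.1491]
orientation: [-180.0, 0.0, -106.5]
force: [-0.1, 0.2, 0.6]
opening: 0.0872
gripper_force: 0.0
```

```bash
python3 m.py w7 yellow .03 320 180
python3 - <<'E'
from h import *; from plant import viewer
p=cv2.imread("pics/w7.png"); p2,_=viewer.snapshot("scene"); cv2.imwrite("pics/c7.png",np.hstack([cv2.resize(p,(400,250)),cv2.resize(p2[120:280,180:436],(400,250))]))
E
```

```text
tcp [ 0.4803 -0.4059  0.1491] [-179.99    0.   -106.53] qv 0.2
px (318.5, 190.5) rect (478.7, -410.3) [61.  32.9] 72.9 circ [ 479.1 -410.2] 33.8 go cm [-0.16 -0.44]
```

View pics/c7.png

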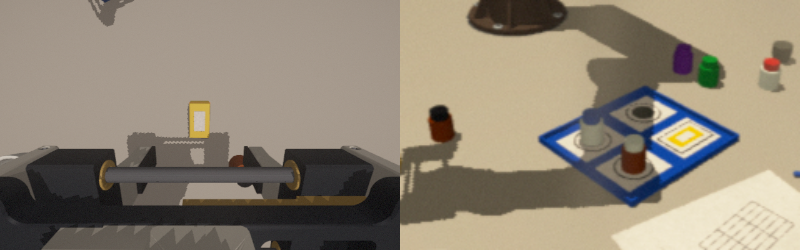

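Both jars stand in their circles; the case is square between the fingers at (318,190) full scale.

Request:
step_arm(moves=[[[-0.1,-0.3,-4,0,8.7],[0,0,-4,0,8.7],[0,0,-3,0,8.7],[0,0,-2,0,8.7],[0,0,-1,0,8.7],[0,0,0,0,8.7],[0,0,0,0,2.5],[0,0,0,0,2.5],[0,0,0,0,2.5],[0,0,0,0,2.5]]])

```text
clock: 14.15
tool_pos: [0.4792, -0.4102, 0.0098]
orientation: [-179.9, -0.0, -106.6]
force: [-0.6, 0.1, -0.3]
opening: 0.0606
gripper_force: 0.0
```

Request:
step_arm(moves=[[[0,0,0,0,2.5],[0,0,0,0,2.5],[0,0,0,0,2.5],[0,0,0,0,2.5]]])

```text
clock: 14.55
tool_pos: [0.4787, -0.41, 0.0089]
orientation: [180.0, -0.0, -106.6]
force: [-0.2, 0.4, 0.6]
opening: 0.034
gripper_force: 30.0
```

Request:
step_arm(moves=[[[0,0,4,0,2.5],[0,0,4,0,2.5],[0,0,4,0,2.5],[1.2,3.7,1,0,2.5],[1.2,3.7,0,0.1,2.5],[1.2,3.7,0,0.1,2.5],[1.2,3.7,0,0.1,2.5],[1.2,3.7,0,0.1,2.5],[1.2,3.7,0,0.1,2.5],[1.2,3.7,0,0.053,2.5]]])

```text
clock: 15.55
tool_pos: [0.5629, -0.1494, 0.1389]
orientation: [180.0, 0.0, -74.7]
force: [-0.4, -0.8, -0.9]
opening: 0.0337
gripper_force: 30.0
```

Request:
step_arm(moves=[[[1.2,3.7,0,0,2.5],[1.2,3.7,0,0,2.5],[1.2,3.7,0,0,2.5],[1.2,3.7,0,0,2.5],[1.2,3.7,0,0,2.5],[1.2,3.7,0,0,2.5],[1.0,0,0,0,2.5],[0,0,0,0,2.5],[0,0,0,0,2.5],[0,0,0,0,2.5]]])

```text
clock: 16.55
tool_pos: [0.6441, 0.07, 0.1387]
orientation: [180.0, 0.0, -75.0]
force: [-0.8, -0.5, -0.3]
opening: 0.0342
gripper_force: 30.0
```

Request:
step_arm(moves=[[[-1.15,0,-4,0,2.5],[0,0,-4,0,2.5],[0,0,-2,0,2.5],[0,0,-1,0,2.5],[0,0,-0.5,0,2.5],[0,0,-0.5,0,2.5],[0,0,-0.3,0,2.5],[0,0,-0.2,0,2.5],[0,0,0,0,2.5],[0,0,0,0,2.5]]])

```text
clock: 17.55
tool_pos: [0.6335, 0.0711, 0.0144]
orientation: [-180.0, 0.0, -74.9]
force: [-0.1, -0.9, -0.6]
opening: 0.0339
gripper_force: 30.0
```

Request:
step_arm(moves=[[[0,0,-0.1,0,2.5],[0,0,0,0,5.5],[0,0,0,0,5.5],[0,0,0,0,5.5],[0,0,3,0,5.5],[0,0,4,0,5.5],[0,0,4,0,5.5],[-1.5,3.3,3,0,8.0],[-1.5,3.3,0,0,8.7],[-1.5,3.3,0,0,8.7]]])

```text
clock: 18.55
tool_pos: [0.5883, 0.1711, 0.1546]
orientation: [-179.8, 0.1, -75.0]
force: [0.8, 0.2, -0.6]
opening: 0.0735
gripper_force: 0.0
```

Request:
step_arm(moves=[[[-1.5,3.3,0,0,8.7],[-1.5,3.3,0,0,8.7],[-1.5,3.3,0,0,8.7],[-1.5,3.3,0,0,8.7],[-1.5,3.3,0,0,8.7],[-1.5,3.3,0,0,8.7],[-1.5,3.3,0,0,8.7],[0,0,0,0,8.7],[0,0,0,0,8.7],[0,0,0,0,8.7]]])

```text
clock: 19.55
tool_pos: [0.4833, 0.4004, 0.1528]
orientation: [180.0, -0.0, -74.9]
force: [-0.0, -0.4, 0.4]
opening: 0.087
gripper_force: 0.0
```

```bash
python3 m.py w8 grey .036 320 190
```

```text
tcp [0.4833 0.4004 0.1528] [ 1.7999e+02 -1.0000e-02 -7.4940e+01] qv 0.78
px (319.6791076660156, 209.4776153564453) rect (478.9, 414.0) [38.8 43.9] 15.1 circ [478.4 414.4] 22.4 go cm [-0.44  1.36]
```

View pics/w8.png

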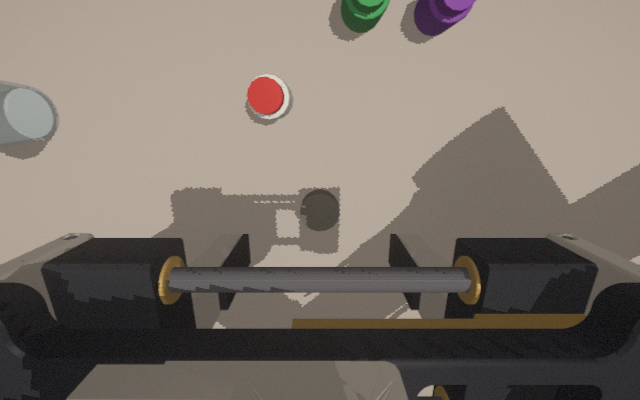

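The stopper's top is at (320,210), between the fingers.

Request:
step_arm(moves=[[[-0.45,1.3,-4,0,8.7],[0,0,-4,0,8.7],[0,0,-3,0,8.7],[0,0,-2,0,8.7],[0,0,-1,0,8.7],[0,0,-0.5,0,8.7],[0,0,0,0,8.7],[0,0,0,0,3],[0,0,0,0,3],[0,0,0,0,3]]])

```text
clock: 20.6
tool_pos: [0.479, 0.4145, 0.0089]
orientation: [-179.9, 0.1, -74.9]
force: [-0.2, 0.3, 0.4]
opening: 0.0684
gripper_force: 0.0
```

Request:
step_arm(moves=[[[0,0,0,0,3],[0,0,0,0,3],[0,0,0,0,3],[0,0,0,0,3]]])

```text
clock: 21.0
tool_pos: [0.4787, 0.414, 0.008]
orientation: [-180.0, 0.0, -74.9]
force: [-1.0, 0.7, 0.9]
opening: 0.0409
gripper_force: 30.0
```

Request:
step_arm(moves=[[[0,0,3,0,3],[0,0,4,0,3],[0,0,4,0,3],[0.6,-3.7,2,0,3],[0.6,-3.7,0,0,3],[0.6,-3.7,0,0,3],[0.6,-3.7,0,0,3],[0.6,-3.7,0,0,3],[0.6,-3.7,0,0,3],[0.6,-3.7,0,0,3]]])

```text
clock: 22.0
tool_pos: [0.5206, 0.1535, 0.1379]
orientation: [180.0, 0.0, -74.9]
force: [0.2, -0.5, -0.6]
opening: 0.0411
gripper_force: 30.0
```

Request:
step_arm(moves=[[[0.6,-3.7,0,0,3],[0.5,-3.7,0,0,3],[0,-3.7,0,0,3],[0,0,0,0,3],[0,0,0,0,3],[0,0,0,0,3],[0,0,0,0,3],[0,0,0,0,3]]])

```text
clock: 22.8
tool_pos: [0.5318, 0.0449, 0.1378]
orientation: [-180.0, 0.0, -74.9]
force: [0.1, 0.1, -1.0]
opening: 0.0415
gripper_force: 30.0
```

Request:
step_arm(moves=[[[0,-0.1,-4,0,3],[0,0,-4,0,3],[0,0,-2,0,3],[0,0,-1,0,3],[0,0,-0.5,0,3],[0,0,-0.5,0,3],[0,0,-0.3,0,3],[0,0,-0.2,0,3],[0,0,0,0,3],[0,0,0,0,3]]])

```text
clock: 23.8
tool_pos: [0.532, 0.0431, 0.0133]
orientation: [-180.0, 0.0, -74.9]
force: [0.3, 0.1, -0.8]
opening: 0.0411
gripper_force: 30.0
```

Request:
step_arm(moves=[[[0,0,-0.1,0,3.0],[0,0,0,0,6.0],[0,0,0,0,6.0],[0,0,0,0,6.0],[0,0,3,0,6.0],[0,0,4,0,6.0],[0,0,4,0,6.0],[1.5,1.5,4,0,8.0],[1.5,1.5,4,0,8.7],[1.5,1.5,4,0,8.7]]])

```text
clock: 24.8
tool_pos: [0.5768, 0.0883, 0.2441]
orientation: [-180.0, 0.0, -74.9]
force: [1.7, -0.3, -0.0]
opening: 0.0787
gripper_force: 0.0
```

Request:
step_arm(moves=[[[1.5,1.5,0,0,8.7],[0,1.5,0,0,8.7],[0,0,0,0,8.7],[0,0,0,0,8.7],[0,0,0,0,8.7],[0,0,0,0,8.7],[0,0,0,0,8.7],[0,0,0,0,8.7]]])

```text
clock: 25.6
tool_pos: [0.5916, 0.1177, 0.2419]
orientation: [-180.0, 0.0, -75.0]
force: [-0.6, -0.7, 0.1]
opening: 0.0868
gripper_force: 0.0
```

Run:
```python
from h import *; from plant import viewer,ctrl
o=ctrl.get_obs(); print(o["tool_pos"],np.abs(o["qvel"]).max())
i=viewer.camera_info("wrist"); np.save("pics/i9.npy",i,allow_pickle=True)
p,d=viewer.snapshot("wrist"); cv2.imwrite("pics/w9.png",p)
```

```text
[0.59163646 0.11772999 0.24191595] 0.10844402349812468
```

View pics/w9.png

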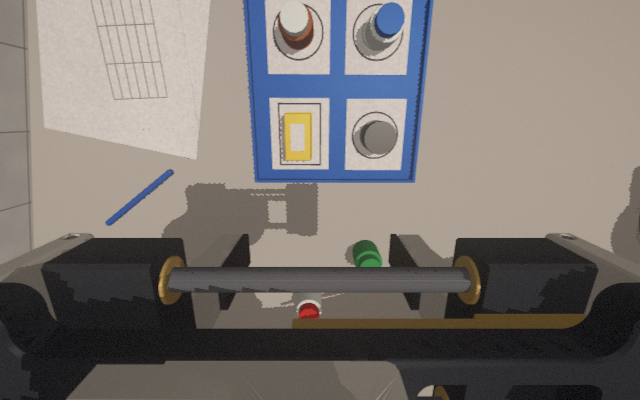

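All four stand in their outlines: lids at (295,20) and (390,20), stopper top (379,137), case (298,136); circle centres about (299,33), (378,33), (375,135), (299,135).

Run:
```python
from h import *; np.set_printoptions(precision=4,suppress=True)
i=np.load("pics/i9.npy",allow_pickle=True).item()
print("spots",cast(i,[(299,33),(378,33),(375,135),(299.5,135)],.004)[:,:2])
for px,z in (((295,19.5),.059),((390,19.5),.059),((379,137),.04),((298,137),.034)): print(cast(i,px,z)[0,:2])
```

```text
spots [[ 0.6626 -0.0493]
 [ 0.5665 -0.0752]
 [ 0.5306  0.0449]
 [ 0.6319  0.0722]]
[ 0.6628 -0.0477]
[ 0.5644 -0.0742]
[0.5322 0.0458]
[0.6316 0.0729]
```

All are within about 3 mm of their spots, so I'm handing in.

```bash
python3 -c "
from plant import close_job
print(close_job())"
```

```text
the job is handed in; nothing more can be done
None
```

The tray is kitted and handed in: my last camera measurement put all four things upright within about 3 mm of their spot centres, with the look-alikes left alone, about 26 s on the clock; no verdict was returned.

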